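Seat the board stage on its kinematic base and lock it

TASK

On the phone repair bench, slide the blue board-holder stage over its base, without lifting it off, until its ball feet have dropped into the cone and groove beneath it and it sits level. Then flip the amber guard beside it right back so that it stays open by itself, and turn the red knob under it clockwise to its stop to lock the stage. The stage must stay seated, the guard open, and everything else on the bench where it is.

Things in the scene. Friction and masses are not known exactly. Their poses are not given: they have to be found in the camera images.
- base: Grey fixed plinth 225 x 365 x 30 mm: x -90..+135, y -220..+145 mm in its frame. Origin on the table, below the middle of the nominal seats; x away from the robot at yaw 0, y left. On it a fixed steel seat plate (x -68..+118, y -85..+120 mm, top 44 mm above the table), set anew each time up to 6 mm off nominal in x and y and 0.03 rad in yaw; it is not tracked and the stage covers its seats: feel for them.
- stage: Loose blue board holder, plate 116 x 150 x 12 mm, 0.7 to 1 kg, near half heavier, plain vertical edges, on three steel ball feet 16 mm across. Origin: centre of plate underside; axes as the base's when home. Starts 32..48 mm off home in base +x, 18..42 mm in +y, turned up to 0.2 rad, feet on the seat plate's top, near side tilted 0.09 rad up. Home: level, underside 60 mm above the table. Slides with about 1 N.
- seat_cone (a point): Nominal middle of the cone's mouth, 44 mm above the table (true one within about 10 mm). The brass cone is 18 mm wide at the mouth, walls 60 degrees steep; a foot in it sits 7.6 mm lower than on the plate's top and resists a sideways push of about 4 to 6 N, then climbs out.
- seat_groove (a point): Nominal place at the groove's mouth where the groove foot belongs, 44 mm above the table (true one within about 10 mm). The brass V groove, 18 mm wide with walls 60 degrees steep, runs along the base's y, nominally at x -40 mm from y -72 to y +2 mm. A foot in it resists about 4 to 6 N along x but slides along y with 1 to 2 N.
- seat_flat (a point): Nominal centre of the flat brass pad, flush with the seat plate, 40 mm across, 44 mm above the table (true one within about 10 mm).
- foot_cone (a point): Centre of the cone foot's ball: left, on the side nearest the robot, stage frame (-40, 55, -15.6) mm. 8 mm above the seat plate's top while riding on it, 0.4 mm above when in the cone.
- foot_groove (a point): Centre of the groove foot's ball: right, on the side nearest the robot, stage frame (-40, -55, -15.6) mm. 8 mm above the seat plate's top while riding on it, 0.4 mm above when in the groove.
- foot_flat (a point): Centre of the flat foot's ball: far side, stage frame (45, 0, -8) mm. Always 8 mm above the seat plate's top.
- guard (a joint): Amber see-through flip guard over the lock knob at the base's right (-y) end, 96 x 84 x 4 mm, 0.09 kg, hinged along its far (+x) edge 82 mm above the table. 0 = shut and level; grows as it opens up and away from the robot, stop at 2.75 rad. No spring: it falls shut below about 1.3 rad, falls fully open beyond about 1.5 rad and stays.
- guard_handle (a point): Middle of the guard's steel bar handle: 11 mm thick, 56 mm long along the base's y, 35 mm off the guard's face (121 mm above the table when shut), on a post at each end. Moves with the guard.
- guard_hinge (a point): Point on the guard's hinge line, at the middle of its width; the line runs along the base's y. When shut, the handle lies 75 mm before it (base -x) and 39 mm above it.
- lock (a joint): Red lock knob under the guard, axis vertical. Grows clockwise seen from above: starts at 0 to 0.2 rad (unlocked), locked at its stop at 1.2 rad. Turns against about 0.08 N m and stays where it is left.
- lock_grip (a point): On the knob's axis at the height to grip, 67 mm above the table, 7 mm below the knob's top. Grip bar 46 x 14 mm, 32 mm high, long along this point's x (0.6 rad anticlockwise from the base's x at joint value 0), on a 48 mm disc. The 84 mm wide wall that carries the guard's hinge stands 50 mm beyond the axis (base +x).
- phone: Black phone lying flat, 150 x 72 x 8 mm; bystander. Origin at the middle of its underside.
- meter: Red multimeter lying flat, 150 x 75 x 43 mm; bystander. Origin at the middle of its underside.
- flux: Small amber jar, 40 mm across, 45 mm high, standing 190 to 220 mm to the left of the base's origin; bystander. Origin at the middle of its underside.
- cleaner: White bottle, 54 mm across, 140 mm high, right side; bystander. Origin at the middle of its underside.
- driver: Screwdriver with a yellow handle, 160 mm, lying before the base; bystander. Origin at the middle of its underside.

How it is judged:
By the outcome, as a careful person would: the job done as asked, in the order asked, and still so for the second after the job is handed in, with the robot touching nothing.
It also fails if it takes over 72 s, if anything falls off the work surface, if the arm or the gripper's body presses on something with over 40 N, if the wrist force passes 120 N, or if a joint passes its speed limit or range.

ROBOT

A 6-joint arm with a two-finger parallel gripper is mounted at the origin on the work surface. World frame = base frame: x ahead of the robot, y to its left, z up, the work surface at z = 0. Lengths are in mm, angles in degrees, forces in N, time in s.
With the tool pointing down it reaches from about 300 to 850 mm from the base axis. Payload 4.2 kg.
Tool frame: the origin (TCP) lies at the very end of the fingers, on their centre line; the grasp point (between the pads) lies 19 mm behind it (env.grip_depth is the distance from the TCP to the grasp point, in mm); z points along the fingers, y is the line along which they close (so a half turn about z gives the same grasp; the last joint's range is limited). The gripper opens to 91 mm and grips with 3 to 60 N. Pads are 32 mm wide; open, the fingers measure 118 mm over their backs; the gripper's body (76 mm by 178 mm) begins 60 mm behind the grasp point.
Start: joints at [67.609, 18.312, 89.639, -0, 72.044, -1.146], TCP at [208.361, 535.937, 213.976] pointing down, gripper open.
Joint ranges: [-177.97, 177.97], [-48.28, 115.42], [12.27, 149.76], [-77.06, 257.06], [2.81, 150.46], [-146.56, 146.56]. Speed limits (degrees/s): [147.25, 147.25, 180, 180, 180, 180].

INTERFACE

Orientations are given as [roll, pitch, yaw] about the fixed x, y, z axes, in that order (R = Rz(yaw) Ry(pitch) Rx(roll)).
In Python, from workcell import env, cams gives the robot as it stands.
- The arm moves only by the tool apply_moves, never from a script. Its argument "deltas" is a list of rows, each a list of 5 numbers: the shift along the tool's x, y, z in m, then the turn about the tool's z in rad, then the opening, from -1 (shut) to 1 (fully open), so that 0 is half open. In form: [[tx, ty, tz, roll, gripper], ...]. A call has 1 to 5 rows; each row is the pose to reach, as a shift and turn from the pose commanded when the call began, along the tool's axes at that moment; what a row does not reach only later rows make up. A row lasts 1/10 s, in which the tool goes at most 50 mm and 8.59 degrees, less where a joint would pass 70% of its speed; a pose out of reach is approached as far as the arm can. A call with a gripper value outside its range is refused whole. The fingers move at their own pace and stop on an object; "grip_force" is the grip in N (left out, the last holds). Time passes only in rows, so rows that repeat a pose let the fingers close. It gives the time, the measured TCP pose, the force, the opening and the grip force at its end, in the units of the state.
- env.state(): the state, without advancing time (a new reading comes with each control period).
- cams.grab_frame(name): name is "scene" or "top"; returns the picture (420x560x3 uint8, blue, green, red); there is no depth.
- cams.get_calibration(name): a dict with "mtx" (3x3 intrinsics, pixels), "k1" (the pictures are not rectified: a ray, as slopes to the right and down, at radius r is drawn at 1 + k1 r^2 times it, then the intrinsics apply), "eye" and "attitude" of the camera in the world. Camera axes: x right, y down, z forward; pixel columns grow to the right and rows downward; lengths in mm; the calibration is good to about 2 mm. A picture is of the moment at which its call begins. get_calibration takes no time and is no camera call.
- env.job_done(): hands the job in; it is judged then, once.
The state is a dict: "time_s": time; "qpos": joint angles; "qvel": joint speeds; "effort": joint torques, N m; "ee_pos": TCP position; "ee_rot": TCP orientation; "force": force on the tool from outside, world axes, zero at the start; "torque": the same for the moment, N m; "gripper_width": finger opening in mm; "gripper_force": force on a finger pad.
Only numpy, scipy, OpenCV 4.12 (cv2) and the standard library are available. Lean on these libraries where they do the work, as an engineer would, in place of code of your own. Each camera call takes 0.05 s, during which the arm holds its last target. There are 200 camera calls.

## Working session

There is one attempt and no reset: what is moved stays moved. The work goes in short steps, Python scripts to look and compute and a tool call to move; the robot and the scene stay as the last step left them, time stands still between calls to the robot, and variables do not carry over. Pictures are saved under pics/ and viewed, at most 10 in all, crops included, and the job is handed in when it is done.

Besides the shell and the picture viewer there is one more tool, called after ">>>" as name(argument=value, ...) on one line, values as JSON. apply_moves: Moves the arm, as the interface text tells. Its arguments: {"type":"object","properties":{"deltas":{"type":"array"},"grip_force":{"type":"number"}},"required":["deltas"]}

```bash
ls; mkdir -p pics; python3 - <<'E'
from workcell import env,cams
import cv2
for n in("scene","top"):
    cv2.imwrite(f"pics/{n}0.png",cams.grab_frame(n)); print(n,cams.get_calibration(n))
print(env.state(),env.grip_depth)
E
```

```text
pics
scene {'mtx': array([[388.46538925,   0.        , 282.19894961],
       [  0.        , 388.46538925, 208.96117704],
       [  0.        ,   0.        ,   1.        ]]), 'k1': -0.0978683519137537, 'eye': array([1090.53098444,  240.57881484,  881.19665917]), 'attitude': array([-141.33366086,   -0.69437429,  110.33195104])}
top {'mtx': array([[450.9545317 ,   0.        , 275.81993921],
       [  0.        , 450.9545317 , 204.25594035],
       [  0.        ,   0.        ,   1.        ]]), 'k1': -0.007887773783064687, 'eye': array([ 266.64001127,   17.54447094, 1318.91077993]), 'attitude': array([-168.71779902,    0.74462369,  -88.99517597])}
{'time_s': 0.1, 'qpos': array([ 6.76097453e+01,  1.83468758e+01,  8.96982219e+01, -9.49116315e-04,
        7.20429568e+01, -1.14693245e+00]), 'qvel': array([ 0.09177833, -0.12338126, -0.22335276,  0.02949372, -0.09887147,
        0.10872066]), 'effort': array([-9.35715507e-04, -4.13332808e+01, -2.32508075e+01,  7.28154019e-02,
        4.21057118e-02, -4.00549072e-05]), 'ee_pos': array([208.18642657, 535.51880367, 213.22348752]), 'ee_rot': array([-1.79911945e+02, -8.60282832e-04,  1.58756970e+02]), 'force': array([0.08594029, 0.04939743, 0.5883286 ]), 'torque': array([-0.01211603, -0.02086548, -0.06443065]), 'gripper_force': 0.0, 'gripper_width': 90.90676557425023} 18.8
```

View pics/scene0.png

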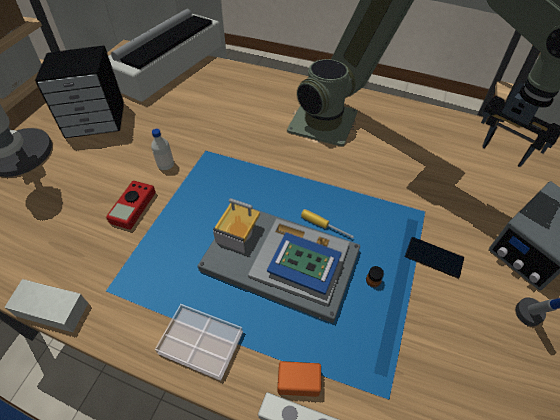

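View pics/top0.png

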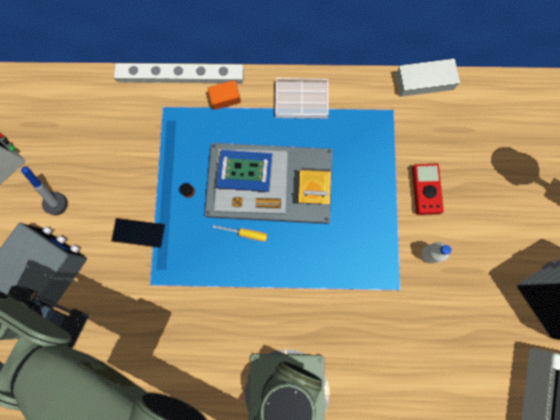

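The scene view shows the base with the blue stage at about (305,262), the guard at (237,225) and two brass seats uncovered on the near side. In the top view the brass pieces are at about (237,202) and (268,203), the stage at (245,170) and the guard at (313,187). I'll enlarge both.

```bash
cat > h.py <<'E'
import numpy as np, cv2
from workcell import env,cams
from scipy.spatial.transform import Rotation as Ro
def cal(n):
    c=cams.get_calibration(n); return c['mtx'],np.array([c['k1'],0,0,0.]),np.array(c['eye']),Ro.from_euler('xyz',c['attitude'],degrees=True).as_matrix()
def p2w(n,px,z):
    K,d,e,R=cal(n); px=np.atleast_2d(px).astype(float)
    u=cv2.undistortPoints(px[:,None],K,d)[:,0]
    r=np.c_[u,np.ones(len(u))]@R.T
    return e+r*((np.asarray(z)-e[2])/r[:,2])[:,None]
def w2p(n,P):
    K,d,e,R=cal(n); P=np.atleast_2d(P).astype(float)
    return cv2.projectPoints((P-e)@R,np.zeros(3),np.zeros(3),K,d)[0][:,0]
def crop(n,x,y,w,h,s,name,img=None):
    im=cams.grab_frame(n) if img is None else img
    o=cv2.resize(im[y:y+h,x:x+w],None,fx=s,fy=s,interpolation=cv2.INTER_CUBIC)
    cv2.imwrite(f"pics/{name}.png",o)
E
python3 - <<'E'
from h import *
a=cv2.imread("pics/top0.png");b=cv2.imread("pics/scene0.png")
crop("top",200,135,140,95,5.7,"t1",a); crop("scene",190,190,180,135,4.4,"s1",b)
print(w2p("top",[[0,0,0],[500,0,0]]), p2w("top",[[245,170],[313,187]],[60,82]),p2w("scene",[[305,262],[237,225]],[60,82]))
E
```

```text
[[286.70861    392.86281115]
 [288.88144369 214.1746858 ]] [[617.21268512 129.26009312  60.        ]
 [564.20365724 -65.87309806  82.        ]] [[606.8701219  131.49836933  60.        ]
 [577.67634229 -62.05431614  82.        ]]
```

View pics/t1.png

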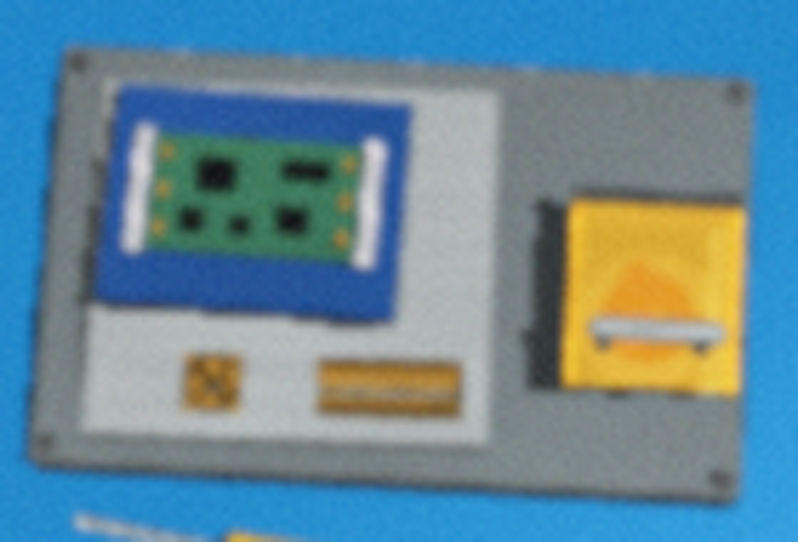

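View pics/s1.png

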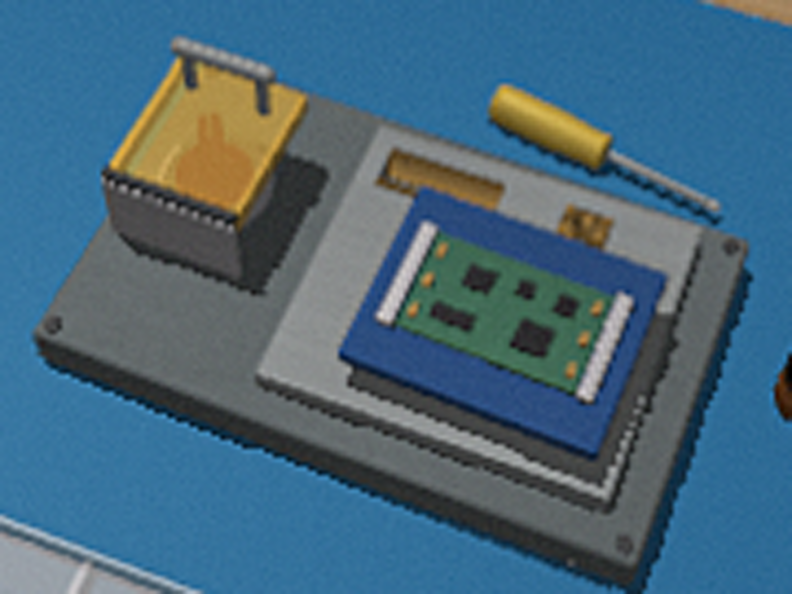

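```bash
cat > fit.py <<'E'
from h import *
from scipy.optimize import least_squares
def tp(L): return (np.array(L,float)+.5)/5.7-.5+[200,135]
def sp(L): return (np.array(L,float)+.5)/4.4-.5+[190,190]
def pose(v,P,tilt=0,z0=0):
    return Ro.from_euler('zy',[v[2],tilt]).apply(P)+[v[0],v[1],z0]
def fit(name,P,pt,ps,tilt=0,z0=0,v0=(590,70,0)):
    P=np.array(P,float); 
    def f(v,c=None):
        W=pose(v,P,tilt,z0); r=[]
        for cam,px in(("top",pt),("scene",ps)):
            if c and cam!=c: continue
            idx=[i for i,p in enumerate(px) if p is not None]
            if idx: r.append(w2p(cam,W[idx])-(tp if cam=="top" else sp)([px[i] for i in idx]))
        return np.concatenate(r).ravel()
    for c in(None,"top","scene"):
        try:
            s=least_squares(f,v0,args=(c,),x_scale=[1,1,.01],loss='soft_l1'); print(name,c,s.x.round(3),np.abs(f(s.x,c)).round(1))
            if c is None:b=s.x
        except ValueError: pass
    return b
E
python3 - <<'E'
from fit import *
B=fit("base",[[135,145,30],[135,-220,30],[-90,-220,30],[-90,145,30]],[(68,48),(752,78),(736,494),(32,460)],[(635,565),(40,335),None,(748,243)])
S=fit("plate",[[118,120,44],[118,-85,44],[-68,-85,44],[-68,120,44]],[(100,80),(500,92),(490,443),(82,430)],[(604,492),(260,378),(380,128),(703,228)])
h=fit("stage",[[58,75,12],[58,-75,12],[-58,-75,12],[-58,75,12]],[(120,87),(412,104),(394,316),(97,297)],[(600,443),(341,350),(418,190),(665,275)],tilt=0.09,z0=64)
def rel(a,v):
    c,s=np.cos(a[2]),np.sin(a[2]); d=np.array(v[:2])-a[:2]; return np.round([c*d[0]+s*d[1],-s*d[0]+c*d[1]],1)
print("plate in base",rel(B,S),"stage in base",rel(B,h),h[2]-B[2])
for nm,pt,ps in(("cone",(212,382),(585,224)),("groove",(390,388),(0,0))):
    a=p2w("top",tp([pt]),[44])[0];b=p2w("scene",sp([ps]),[44])[0]; print(nm,a,b,"in base",rel(B,a),rel(B,b),"inplate",rel(S,a))
b=p2w("top",tp([(590,328),(724,334)]),[121])
print("handle top",b,rel(B,b.mean(0)));b=p2w("scene",sp([(176,44),(270,76)]),[121]);print("handle scene",b,rel(B,b.mean(0)))
b=p2w("scene",sp([(105,172),(242,218)]),[82]);print("hinge",b,rel(B,b.mean(0)))
b=p2w("top",tp([(568,200),(746,207)]),[82]);print("hinge",b,rel(B,b.mean(0)))
E
```

```text
base None [ 5.70465e+02  9.85920e+01 -3.60000e-02] [1.1 0.8 0.6 0.4 1.1 1.1 1.1 0.7 0.2 0.9 2.8 0.1 0.5 0.9]
base top [ 5.71066e+02  9.81040e+01 -3.50000e-02] [1.  1.  0.7 0.6 1.3 0.8 0.9 0.5]
base scene [ 5.69806e+02  9.90420e+01 -3.70000e-02] [0.3 0.7 2.5 0.3 0.8 1. ]
plate None [ 5.65567e+02  9.59790e+01 -1.40000e-02] [0.3 0.3 0.6 0.  0.6 0.4 0.2 0.6 0.9 2.  1.5 0.5 0.5 0.2 0.6 0.2]
plate top [ 5.66502e+02  9.51720e+01 -1.40000e-02] [0.6 0.  0.3 0.3 0.3 0.1 0.1 0.3]
plate scene [ 5.64219e+02  9.69550e+01 -1.00000e-02] [1.7 1.6 0.8 0.6 0.1 0.4 0.2 0.2]
stage None [ 6.12179e+02  1.30217e+02 -4.60000e-02] [0.5 0.2 0.1 0.3 0.3 0.6 0.6 0.8 0.6 2.5 1.4 0.9 0.  1.6 0.5 0.9]
stage top [ 6.12893e+02  1.29523e+02 -5.20000e-02] [0.2 0.6 0.2 0.4 0.4 0.5 0.4 0.4]
stage scene [ 6.10580e+02  1.30553e+02 -3.70000e-02] [0.  1.8 0.9 0.7 0.1 1.9 0.7 1.7]
plate in base [-4.8 -2.8] stage in base [40.6 33.1] -0.010035341322972166
cone [526.79619037 151.52882854  44.        ] [519.90706259 151.89907313  44.        ] in base [-45.5  51.3] [-52.4  51.5] inplate [-39.5  55. ]
groove [525.03716483  61.1958121   44.        ] [ 486.9608331  -256.77949065   44.        ] in base [-44.1 -39. ] [ -70.7 -358.1] inplate [-40.1 -35.3]
handle top [[ 540.08023152  -36.33817664  121.        ]
 [ 538.07998054 -100.21627671  121.        ]] [ -25.4 -167.9]
handle scene [[536.11486304 -98.32899732 121.        ]
 [538.62708785 -37.87071204 121.        ]] [ -27.1 -167.8]
hinge [[ 609.61491587 -112.98478999   82.        ]
 [ 610.67553056  -26.3439697    82.        ]] [  45.7 -166.7]
hinge [[ 614.18113083  -26.7737877    82.        ]
 [ 611.81442918 -115.27204241   82.        ]] [  48.6 -168. ]
```

The crops show the brass cone at crop (212,382) and groove at (390,388), both uncovered, so the seat plate is at about (566, 95.6, -0.8°). The stage is at about (612.5, 130, -2.8°) and the guard handle at about (538, -68). Top and scene fits agree to about 2 mm. I'll move to the stage's left edge first.

```bash
cat > d.py <<'E'
import sys
from h import *
def d(x,y,z,yaw):
    s=env.state(); R=Ro.from_euler('xyz',s['ee_rot'],degrees=True).as_matrix()
    w=s['ee_rot'][2]; Rt=Ro.from_euler('xyz',[180,0,w],degrees=True).as_matrix()
    t=Rt.T@(np.array([x,y,z])-s['ee_pos'])/1000; r=-np.deg2rad((yaw-w+180)%360-180)
    print("t",round(s['time_s'],2),"pos",s['ee_pos'].round(1),s['ee_rot'].round(2),"F",s['force'].round(2),"w",round(s['gripper_width'],1)); print(t.round(4),r.round(4))
if __name__=="__main__": d(*map(float,sys.argv[1:5]))
E
python3 d.py 607 243 170 89.2
```

```text
t 0.1 pos [208.2 535.5 213.2] [-179.91   -0.    158.76] F [0.09 0.05 0.59] w 90.9
[-0.4777 -0.1281  0.0432] 1.214
```

>>> apply_moves(deltas=[[-0.478, -0.128, 0.043, 1.214, 0], [-0.478, -0.128, 0.043, 1.214, 0], [-0.478, -0.128, 0.043, 1.214, 0], [-0.478, -0.128, 0.043, 1.214, 0], [-0.478, -0.128, 0.043, 1.214, 0]])

```text
time_s: 0.6
ee_pos: [410.4, 387.2, 191.8]
ee_rot: [-180.0, 0.0, 115.4]
force: [0.2, -0.4, 0.1]
gripper_width: 53.8
gripper_force: 0.0
```

```bash
python3 d.py 607 243 170 89.2
```

```text
t 0.6 pos [410.4 387.2 191.8] [-179.97    0.    115.44] F [ 0.22 -0.37  0.08] w 53.8
[-0.2147  0.1156  0.0218] 0.4581
```

>>> apply_moves(deltas=[[-0.215, 0.116, 0.022, 0.458, 0], [-0.215, 0.116, 0.022, 0.458, 0], [-0.215, 0.116, 0.022, 0.458, 0], [-0.215, 0.116, 0.022, 0.458, 0], [-0.215, 0.116, 0.022, 0.458, 0]])

```text
time_s: 1.1
ee_pos: [608.7, 243.7, 169.5]
ee_rot: [-180.0, 0.0, 89.5]
force: [-0.3, 0.4, 0.1]
gripper_width: 45.4
gripper_force: 0.0
```

>>> apply_moves(deltas=[[0, 0, 0, 0, 0], [0, 0, 0, 0, 0]])

```text
time_s: 1.3
ee_pos: [607.2, 244.7, 169.2]
ee_rot: [-179.9, 0.0, 89.4]
force: [-0.3, -0.3, -0.3]
gripper_width: 45.7
gripper_force: 0.0
```

```bash
python3 d.py 607 243 53 89.2
```

```text
t 1.3 pos [607.2 244.7 169.2] [-1.7988e+02  1.0000e-02  8.9420e+01] F [-0.26 -0.29 -0.34] w 45.7
[-0.0017 -0.0002  0.1162] 0.0039
```

>>> apply_moves(deltas=[[-0.001, 0, 0.05, 0.004, 0], [-0.001, 0, 0.09, 0.004, 0], [-0.001, 0, 0.116, 0.004, 0], [-0.001, 0, 0.116, 0.004, 0], [-0.001, 0, 0.116, 0.004, 0]])

```text
time_s: 1.8
ee_pos: [606.7, 245.7, 55.0]
ee_rot: [180.0, -0.0, 89.4]
force: [0.3, 0.3, 0.1]
gripper_width: 45.8
gripper_force: 0.0
```

>>> apply_moves(deltas=[[-0.008, 0, 0, 0, 0], [-0.014, 0, 0, 0, 0], [-0.018, 0, 0, 0, 0], [-0.022, 0, 0, 0, 0], [-0.026, 0, 0, 0, 0]])

```text
time_s: 2.3
ee_pos: [607.2, 218.8, 55.1]
ee_rot: [179.9, -0.1, 89.3]
force: [-0.3, 2.1, 1.6]
gripper_width: 45.6
gripper_force: 1.1
```

>>> apply_moves(deltas=[[-0.003, 0, 0, 0, 0], [-0.006, 0, 0, 0, 0], [-0.009, 0, 0, 0, 0], [-0.012, 0, 0, 0, 0], [-0.014, 0, 0, 0, 0]])

```text
time_s: 2.8
ee_pos: [606.9, 204.4, 54.3]
ee_rot: [180.0, -0.0, 89.3]
force: [-0.0, 2.7, 1.5]
gripper_width: 45.2
gripper_force: 1.0
```

```bash
python3 d.py 607 186.5 53 89.2; python3 -c "
from h import *
crop('top',200,135,140,95,5.7,'t2')"
```

```text
t 2.8 pos [606.9 204.4  54.3] [179.98  -0.    89.32] F [-0.03  2.74  1.52] w 45.2
[-0.0179  0.0003  0.0013] 0.0021
```

View pics/t2.png

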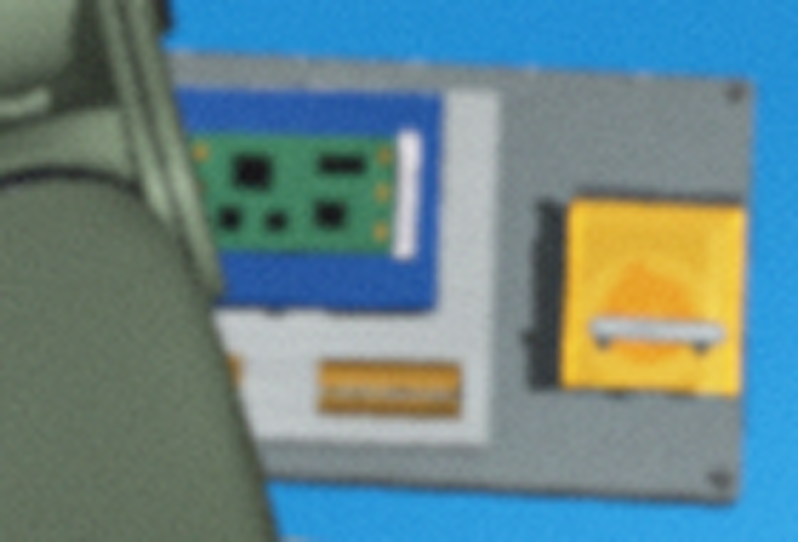

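The stage slid and squared up, with its right edge now at crop x≈440. About 18 mm is left in y.

>>> apply_moves(deltas=[[-0.004, 0, 0, 0.002, 0], [-0.008, 0, 0, 0.002, 0], [-0.012, 0, 0, 0.002, 0], [-0.015, 0, 0, 0.002, 0], [-0.018, 0, 0, 0.002, 0]])

```text
time_s: 3.35
ee_pos: [606.4, 186.2, 54.2]
ee_rot: [-180.0, 0.0, 89.2]
force: [0.1, 1.2, -0.0]
gripper_width: 45.2
gripper_force: 1.0
```

>>> apply_moves(deltas=[[0, 0, 0, 0, 0], [0.01, 0, 0, 0, 0], [0.025, 0, 0, 0, 0], [0.025, 0, -0.05, 0, 0], [0.025, 0, -0.1, 0, 0.4]])

```text
time_s: 3.85
ee_pos: [605.7, 213.0, 153.7]
ee_rot: [-179.8, 0.1, 89.3]
force: [1.3, -0.4, 0.3]
gripper_width: 50.9
gripper_force: 0.0
```

```bash
python3 d.py 705 96 155 -0.8;python3 d.py 705 96 155 179.2
```

```text
t 3.85 pos [605.7 213.  153.7] [-1.7976e+02  7.0000e-02  8.9290e+01] F [ 1.32 -0.36  0.28] w 50.9
[-0.1158  0.1008 -0.0013] 1.5724
t 3.85 pos [605.7 213.  153.7] [-1.7976e+02  7.0000e-02  8.9290e+01] F [ 1.32 -0.36  0.28] w 50.9
[-0.1158  0.1008 -0.0013] -1.5692
```

>>> apply_moves(deltas=[[-0.116, 0.101, 0, 1.571, 0.4], [-0.116, 0.101, 0, 1.571, 0.4], [-0.116, 0.101, 0, 1.571, 0.4], [-0.116, 0.101, 0, 1.571, 0.4], [-0.116, 0.101, 0, 1.571, 0.4]])

```text
time_s: 4.35
ee_pos: [707.4, 93.6, 153.5]
ee_rot: [-180.0, 0.0, 45.8]
force: [-0.6, 0.7, 0.5]
gripper_width: 63.7
gripper_force: 0.0
```

>>> apply_moves(deltas=[[0, 0, 0, 0.8, 0.4], [0, 0, 0, 0.8, 0.4], [0, 0, 0, 0.8, 0.4], [0, 0, 0, 0.8, 0.4], [0, 0, 0, 0.8, 0.4]])

```text
time_s: 4.85
ee_pos: [706.3, 95.7, 154.1]
ee_rot: [-180.0, 0.0, 3.0]
force: [0.0, -0.2, -0.2]
gripper_width: 63.9
gripper_force: 0.0
```

```bash
python3 d.py 706 96 155 -0.8
```

```text
t 4.85 pos [706.3  95.7 154.1] [-1.7999e+02  2.0000e-02  2.9600e+00] F [ 0.   -0.17 -0.22] w 63.9
[-0.0003 -0.0003 -0.0009] 0.0656
```

>>> apply_moves(deltas=[[0, 0, 0.0, 0.066, 0.4], [0, 0, 0.05, 0.066, 0.4], [0, 0, 0.085, 0.066, 0.4], [0, 0, 0.101, 0.066, 0.4], [0, 0, 0.101, 0.066, 0.4]])

```text
time_s: 5.35
ee_pos: [704.1, 95.3, 49.6]
ee_rot: [180.0, 0.4, -0.5]
force: [-1.3, -0.0, 0.0]
gripper_width: 63.9
gripper_force: 0.0
```

>>> apply_moves(deltas=[[-0.008, 0, 0, 0, 0.4], [-0.014, 0, 0, 0, 0.4], [-0.018, 0, 0, 0, 0.4], [-0.022, 0, 0, 0, 0.4], [-0.026, 0, 0, 0, 0.4]])

```text
time_s: 5.85
ee_pos: [681.2, 94.5, 54.8]
ee_rot: [-180.0, -0.2, -0.5]
force: [1.9, -0.1, 1.8]
gripper_width: 63.6
gripper_force: 1.3
```

>>> apply_moves(deltas=[[-0.004, 0, 0, 0, 0.4], [-0.008, 0, 0, 0, 0.4], [-0.012, 0, 0, 0, 0.4], [-0.016, 0, 0, 0, 0.4], [-0.02, 0, 0, 0, 0.4]])

```text
time_s: 6.35
ee_pos: [660.0, 94.6, 53.3]
ee_rot: [-180.0, -0.0, -0.5]
force: [3.0, -1.2, 2.8]
gripper_width: 63.8
gripper_force: 1.2
```

```bash
python3 d.py 640 96 53 -0.8
```

```text
t 6.35 pos [660.   94.6  53.3] [-180.     -0.     -0.53] F [ 2.98 -1.18  2.77] w 63.8
[-0.02   -0.0013  0.0003] 0.0047
```

>>> apply_moves(deltas=[[-0.003, 0, 0, 0.005, 0.4], [-0.006, 0, 0, 0.005, 0.4], [-0.009, 0, 0, 0.005, 0.4], [-0.011, 0, 0, 0.005, 0.4], [-0.013, 0, 0, 0.005, 0.4]])

```text
time_s: 6.85
ee_pos: [646.0, 94.7, 52.7]
ee_rot: [180.0, 0.1, -0.8]
force: [0.1, -0.3, -1.2]
gripper_width: 63.8
gripper_force: 0.0
```

>>> apply_moves(deltas=[[-0.002, 0, 0, 0, 0.4], [-0.004, 0, 0, 0, 0.4], [-0.005, 0, 0, 0, 0.4]])

```text
time_s: 7.15
ee_pos: [641.8, 94.8, 53.2]
ee_rot: [-180.0, 0.0, -0.8]
force: [0.5, 0.4, 0.4]
gripper_width: 63.8
gripper_force: 0.0
```

```bash
python3 d.py 640 96 53 -0.8;  python3 -c "
from h import *
crop('scene',190,190,180,135,4.4,'s3')"
```

```text
t 7.15 pos [641.8  94.8  53.2] [-1.8e+02  3.0e-02 -8.1e-01] F [0.49 0.37 0.43] w 63.8
[-0.0019 -0.0012  0.0002] -0.0003
```

View pics/s3.png

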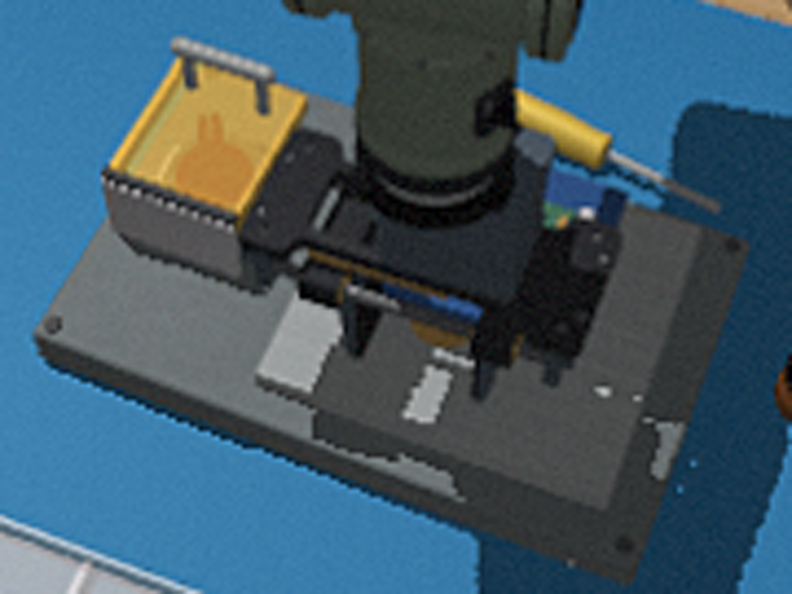

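The arm hides the stage, but the push force dropped to zero at x≈646, so the feet have dropped. I'll probe gently for the resistance of the seats.

>>> apply_moves(deltas=[[-0.001, 0, 0, 0, 0.4], [-0.0015, 0, 0, 0, 0.4], [-0.0015, 0, 0, 0, 0.4]])

```text
time_s: 7.5
ee_pos: [640.8, 94.8, 53.3]
ee_rot: [-180.0, -0.0, -0.8]
force: [-0.2, -0.1, 0.4]
gripper_width: 63.7
gripper_force: 0.1
```

>>> apply_moves(deltas=[[-0.001, 0, 0, 0, 0.4], [-0.0015, 0, 0, 0, 0.4], [-0.0015, 0, 0, 0, 0.4]])

```text
time_s: 7.8
ee_pos: [640.7, 94.8, 53.7]
ee_rot: [-180.0, -0.2, -0.8]
force: [4.5, -0.5, -2.1]
gripper_width: 63.8
gripper_force: 2.3
```

Contact came at 640.7, right where it was predicted, and the stage held against 4.5 N. I'll back off and check.

>>> apply_moves(deltas=[[0.005, 0, 0, 0, 0.4], [0.02, 0, 0, 0, 0.4], [0.03, 0, -0.03, 0, 0.4], [0.03, 0, -0.08, 0, 0.4], [0.03, 0, -0.13, 0, 0.4]])

```text
time_s: 8.3
ee_pos: [667.9, 94.3, 183.4]
ee_rot: [180.0, 0.3, -0.8]
force: [0.8, 0.6, -0.1]
gripper_width: 63.7
gripper_force: 0.0
```

```bash
python3 d.py 538 -68 185 87.9
```

```text
t 8.3 pos [667.9  94.3 183.4] [179.98   0.31  -0.8 ] F [ 0.85  0.63 -0.13] w 63.7
[-0.1276  0.1641 -0.0016] -1.5481
```

>>> apply_moves(deltas=[[-0.128, 0.164, 0, -1.548, -0.3], [-0.128, 0.164, 0, -1.548, -0.3], [-0.128, 0.164, 0, -1.548, -0.3], [-0.128, 0.164, 0, -1.548, -0.3], [-0.128, 0.164, 0, -1.548, -0.3]])

```text
time_s: 8.8
ee_pos: [534.4, -70.5, 183.2]
ee_rot: [-179.8, 0.2, 42.2]
force: [1.9, -0.1, -0.0]
gripper_width: 32.7
gripper_force: 0.0
```

>>> apply_moves(deltas=[[0, 0, 0, -0.8, -0.3], [0, 0, 0, -0.8, -0.3], [0, 0, 0, -0.8, -0.3], [0, 0, 0, -0.8, -0.3], [0, 0, 0, -0.8, -0.3]])

```text
time_s: 9.3
ee_pos: [537.9, -67.5, 183.0]
ee_rot: [-179.8, -0.0, 85.3]
force: [-0.5, -0.9, -0.4]
gripper_width: 32.2
gripper_force: 0.0
```

```bash
python3 d.py 538 -68 185 87.9;  python3 -c "
from h import *
crop('scene',190,190,180,135,4.4,'s4')"
```

```text
t 9.3 pos [537.9 -67.5 183. ] [-1.7983e+02 -3.0000e-02  8.5320e+01] F [-0.53 -0.94 -0.41] w 32.2
[-0.0005  0.0002 -0.002 ] -0.045
```

View pics/s4.png

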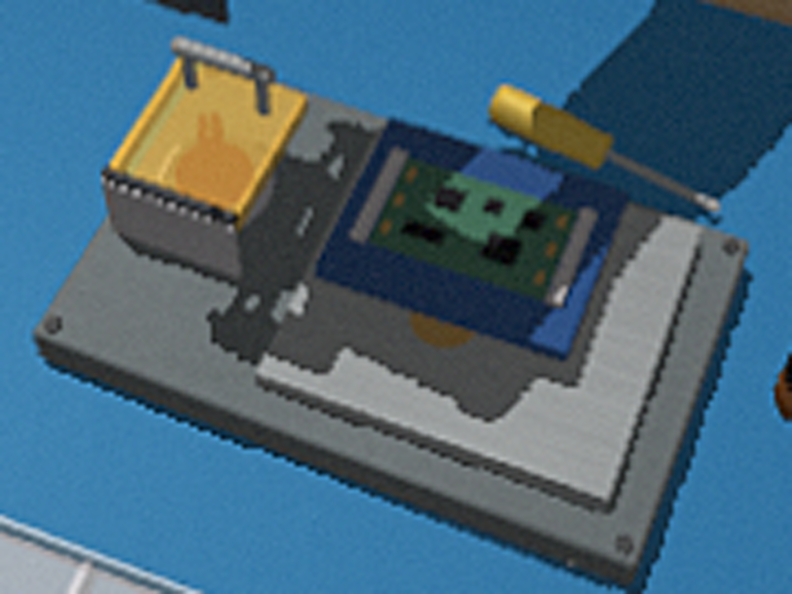

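The stage now sits over the cone and groove, with top corners at crop (395,120), (632,190), (570,344) and (320,266). I'll check those against the level home pose.

```bash
python3 - <<'E'
from fit import *
C=np.array([[-58,-75,12],[-58,75,12],[58,75,12],[58,-75,12]],float)
f=lambda W:((w2p("scene",W)-[190,190]+.5)*4.4).round(0)
for t,z in((0,60),(.09,64)): 
    print("home" if t==0 else "up",f(pose((565.3,96.2,-.014),C,t,z)).tolist(), f(pose((565.3,96.2,-.014),C*[1,1,0],t,z)).tolist())
E
```

```text
home [[388.0, 116.0], [629.0, 192.0], [568.0, 355.0], [312.0, 269.0]] [[388.0, 129.0], [627.0, 204.0], [566.0, 366.0], [313.0, 281.0]]
up [[387.0, 109.0], [630.0, 185.0], [567.0, 358.0], [311.0, 272.0]] [[388.0, 120.0], [628.0, 195.0], [566.0, 367.0], [313.0, 282.0]]
```

The stage fits the level home pose, and the near and far edge spans match on both sides. Next is the guard.

```bash
python3 - <<'E'
import numpy as np
r=np.hypot(75,39)
for t in range(0,111,10):
    p=np.deg2rad(180-np.rad2deg(np.arctan2(39,75))-t); print(t,(r*np.cos(p)+75+3).round(1),(r*np.sin(p)-39).round(1))
E
python3 d.py 538 -68.3 111 87.9
```

```text
0 3.0 0.0
10 10.9 12.4
20 20.9 23.3
30 32.5 32.3
40 45.6 39.1
50 59.7 43.5
60 74.3 45.5
70 89.0 44.8
80 103.4 41.6
90 117.0 36.0
100 129.4 28.1
110 140.3 18.1
t 9.35 pos [537.8 -67.5 183. ] [-1.7983e+02 -2.0000e-02  8.5540e+01] F [-0.58 -0.67  0.37] w 31.8
[-0.0008  0.0002  0.072 ] -0.0411
```

>>> apply_moves(deltas=[[0, 0, 0, -0.045, -0.43], [0, 0, 0.03, -0.045, -0.43], [0, 0, 0.05, -0.045, -0.43], [0, 0, 0.065, -0.045, -0.43], [0, 0, 0.072, -0.045, -0.43]])

```text
time_s: 9.85
ee_pos: [537.3, -67.4, 109.6]
ee_rot: [-179.7, -0.0, 87.4]
force: [-0.7, -0.4, 0.4]
gripper_width: 26.1
gripper_force: 0.0
```

>>> apply_moves(deltas=[[0, 0, 0, 0, -0.63], [0, 0, 0, 0, -0.63], [0, 0, 0, 0, -0.63]], grip_force=3)

```text
time_s: 10.15
ee_pos: [539.5, -67.8, 112.2]
ee_rot: [179.9, 0.0, 87.5]
force: [-0.4, -0.1, 0.3]
gripper_width: 17.0
gripper_force: 0.0
```

```bash
python3 d.py 538 -68.3 111 87.9;  python3 -c "
from h import *
crop('scene',190,170,180,135,4.4,'s5')"
```

```text
t 10.15 pos [539.5 -67.8 112.2] [179.9    0.    87.51] F [-0.43 -0.13  0.31] w 17.0
[-0.0005 -0.0015  0.0012] -0.0068
```

View pics/s5.png

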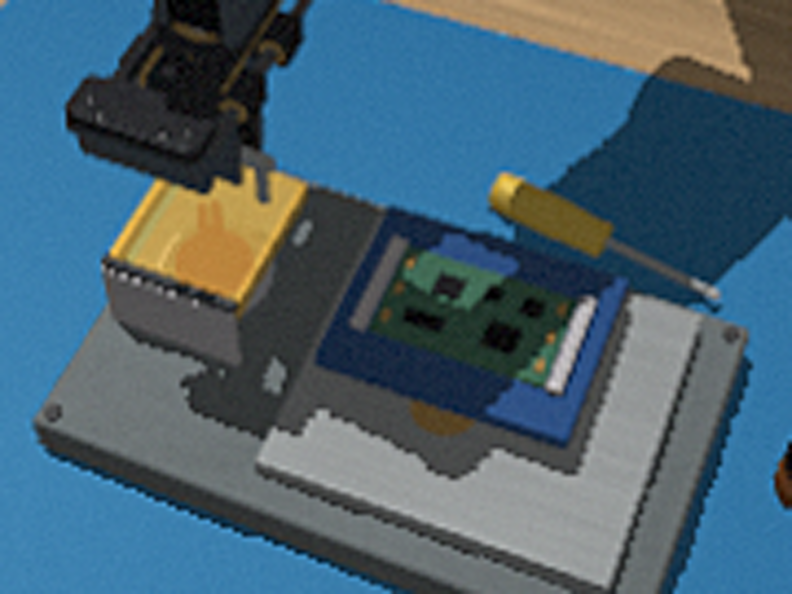

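The fingers straddle the bar at crop (245,150) without touching anything. Now the arc.

>>> apply_moves(deltas=[[0, 0.009, -0.01, 0, -0.63], [0, 0.016, -0.019, 0, -0.63], [0, 0.025, -0.027, 0, -0.63], [0, 0.034, -0.034, 0, -0.63], [0, 0.045, -0.039, 0, -0.63]])

```text
time_s: 10.7
ee_pos: [584.2, -69.7, 151.8]
ee_rot: [179.9, 0.0, 87.5]
force: [-0.1, 0.1, 0.1]
gripper_width: 17.1
gripper_force: 0.5
```

```bash
python3 d.py 0 0 0 87.9;  python3 -c "
from h import *
crop('scene',190,170,180,135,4.4,'s6')"
```

```text
t 10.7 pos [584.2 -69.7 151.8] [179.93   0.    87.52] F [-0.09  0.08  0.09] w 17.1
[ 0.0444 -0.5867  0.1518] -0.0066
```

View pics/s6.png

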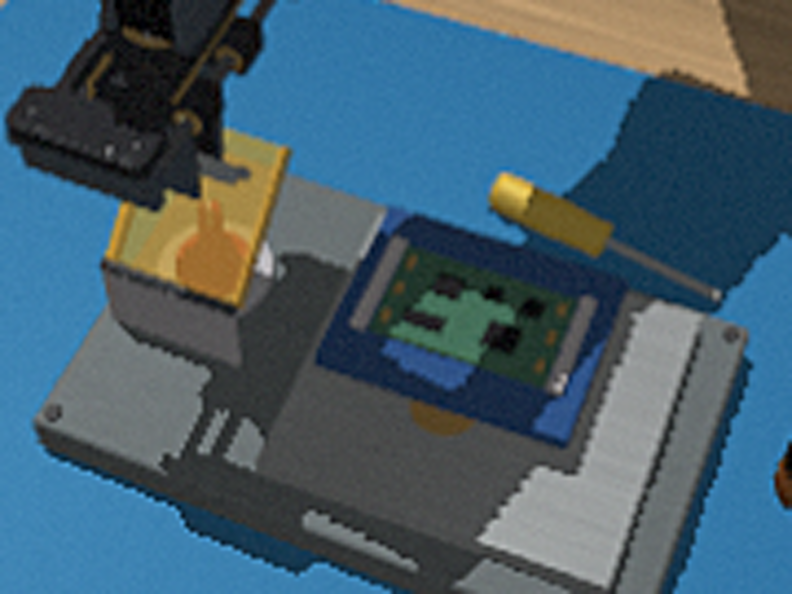

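The guard panel has started to tilt up with the bar between the fingers. Continuing the arc past the balance point, then straight up and off.

>>> apply_moves(deltas=[[0, 0.011, -0.004, 0, -0.63], [0, 0.023, -0.006, 0, -0.63], [0, 0.035, -0.006, 0, -0.63], [0, 0.046, -0.005, 0, -0.63], [0, 0.057, -0.003, 0, -0.63]])

```text
time_s: 11.25
ee_pos: [641.6, -72.2, 153.2]
ee_rot: [180.0, -0.0, 87.5]
force: [0.4, -0.7, -0.1]
gripper_width: 16.5
gripper_force: 0.1
```

>>> apply_moves(deltas=[[0, 0.007, 0.003, 0, -0.63], [0, 0.014, 0.005, 0, -0.63], [0, 0.02, 0.009, 0, -0.63], [0, 0.026, 0.013, 0, -0.63], [0, 0.026, 0.013, 0, -0.63]])

```text
time_s: 11.75
ee_pos: [667.1, -73.2, 139.2]
ee_rot: [-179.9, -0.0, 87.5]
force: [-0.1, 0.1, 0.4]
gripper_width: 16.9
gripper_force: 0.2
```

>>> apply_moves(deltas=[[0, 0.001, -0.015, 0, -0.6], [0, 0.001, -0.04, 0, -0.55], [0, 0.001, -0.08, 0, -0.5], [0, 0.001, -0.1, 0, -0.5]])

```text
time_s: 12.15
ee_pos: [668.6, -73.4, 244.0]
ee_rot: [179.7, 0.0, 87.5]
force: [0.6, -0.4, 1.0]
gripper_width: 22.7
gripper_force: 0.0
```

```bash
python3 d.py 563 -68 200 30;  python3 -c "
from h import *
crop('scene',190,170,180,135,4.4,'s7')"
```

```text
t 12.15 pos [668.6 -73.4 244. ] [1.7973e+02 2.0000e-02 8.7530e+01] F [ 0.59 -0.4   1.02] w 22.7
[ 0.0009 -0.1057  0.044 ] 1.0041
```

View pics/s7.png

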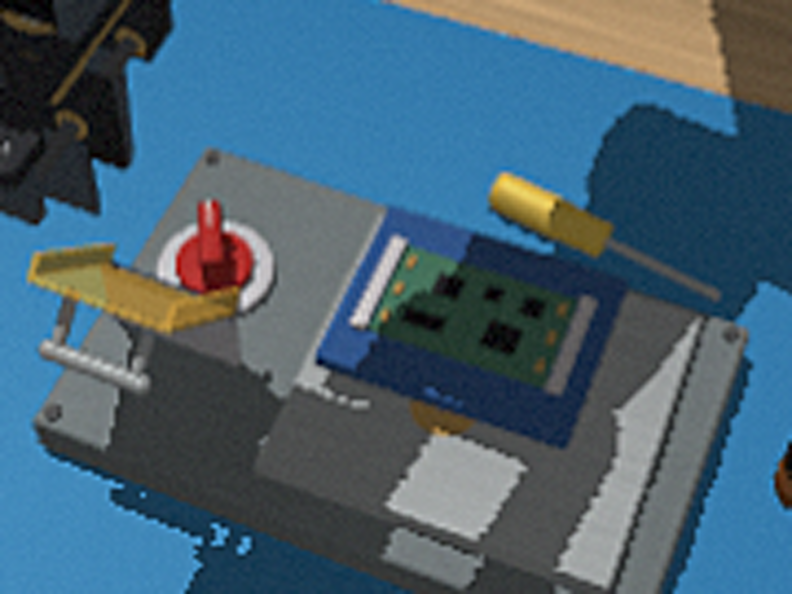

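The guard now lies open, with its panel at crop (135,285) and handle at (95,365). The red knob is bare at (212,262). I'll measure the knob numerically.

```bash
python3 - <<'E'
from fit import *
for n in("top","scene"):
    im=cams.grab_frame(n); hsv=cv2.cvtColor(im,cv2.COLOR_BGR2HSV)
    c=w2p(n,[[563,-69,65]])[0]; x0,y0=(c-16).astype(int)
    h=hsv[y0:y0+33,x0:x0+33].astype(int); red=((h[...,0]<8)|(h[...,0]>172))&(h[...,1]>130)&(h[...,2]>50)
    ys,xs=np.nonzero(red); print(n,c.round(1),len(xs), xs.mean()+x0,ys.mean()+y0)
    for r in range(33): print("".join("%x"%(h[r,k,2]//16) if red[r,k] else "." for k in range(33)))
    # red-bar outline predicted
    for a in(20,26,32):
        L=np.array([[23,0],[-23,0]])@np.array([[np.cos(np.deg2rad(a)),np.sin(np.deg2rad(a))],[-np.sin(np.deg2rad(a)),np.cos(np.deg2rad(a))]])
        print(a,(w2p(n,np.c_[L+[563,-69],[74,74]])-[x0,y0]).round(1).tolist())
E
python3 d.py 563 -69 200 26
```

```text
top [313.7 188.8] 0 nan nan
.................................
.................................
.................................
.................................
.................................
.................................
.................................
.................................
.................................
.................................
.................................
.................................
.................................
.................................
.................................
.................................
.................................
.................................
.................................
.................................
.................................
.................................
.................................
.................................
.................................
.................................
.................................
.................................
.................................
.................................
.................................
..................
[... 940 characters left out ...]
59bba.......
.........babaa887775446bba.......
.........abbbb844444446bba.......
.........9bbbba34444546bb9.......
.........8bbbba34554447ba6.......
..........9bbca54554447b7........
..........69bbb7455544574........
...........579b8445445...........
..............764544.............
..................5..............
.................................
.................................
20 [[15.5, 22.0], [16.8, 7.8]]
26 [[16.4, 22.0], [15.9, 7.8]]
32 [[17.3, 21.9], [15.0, 7.9]]
t 12.3 pos [668.2 -73.4 241.9] [1.7981e+02 1.0000e-02 8.7530e+01] F [ 0.11 -1.23 -0.32] w 22.4
[-1.000e-04 -1.053e-01  4.190e-02] 1.0739<stdin>:6: RuntimeWarning: Mean of empty slice.
  ret = ret.dtype.type(ret / rcount)
```

>>> apply_moves(deltas=[[0, -0.106, 0.042, 1.091, 0], [0, -0.106, 0.042, 1.091, 0], [0, -0.106, 0.042, 1.091, 0], [0, -0.106, 0.042, 1.091, 0], [0, -0.106, 0.042, 1.091, 0]])

```text
time_s: 12.8
ee_pos: [559.7, -68.5, 196.3]
ee_rot: [-179.8, 0.1, 44.2]
force: [-0.3, -0.3, 0.7]
gripper_width: 45.5
gripper_force: 0.0
```

>>> apply_moves(deltas=[[0, 0, 0, 0.34, 0], [0, 0, 0, 0.34, 0], [0, 0, 0, 0.34, 0], [0, 0, 0, 0.34, 0]])

```text
time_s: 13.2
ee_pos: [560.7, -68.6, 196.5]
ee_rot: [-179.9, 0.2, 25.1]
force: [-0.0, 0.0, 0.2]
gripper_width: 45.6
gripper_force: 0.0
```

```bash
python3 d.py 562 -69 50 25; python3 - <<'E'
from fit import *
# handle of the open guard: expected at hinge + (84,-7) if at the stop
n="scene"; P=pose((570.5,98.6,-.036),np.array([[49+84.,-168-28,75],[49+84.,-168+28,75]]),0,0); print("bar pred crop s7",((w2p(n,P)-[190,170]+.5)*4.4).round(0).tolist())
E
```

```text
t 13.2 pos [560.7 -68.6 196.5] [-1.7989e+02  1.7000e-01  2.5090e+01] F [-0.01  0.01  0.18] w 45.6
[0.001  0.0009 0.1465] 0.0016
bar pred crop s7 [[54.0, 393.0], [145.0, 428.0]]
```

>>> apply_moves(deltas=[[0.001, 0.001, 0.045, 0, 0], [0.001, 0.001, 0.09, 0, 0], [0.001, 0.001, 0.125, 0, 0], [0.001, 0.001, 0.146, 0, 0], [0.001, 0.001, 0.146, 0, 0]])

```text
time_s: 13.7
ee_pos: [559.7, -68.7, 48.3]
ee_rot: [-179.7, 0.4, 25.1]
force: [-0.3, 0.1, 1.0]
gripper_width: 45.6
gripper_force: 0.0
```

>>> apply_moves(deltas=[[0, 0, 0, 0, -1], [0, 0, 0, 0, -1], [0, 0, 0, 0, -1], [0, 0, 0, 0, -1], [0, 0, 0, 0, -1]], grip_force=15)

```text
time_s: 14.2
ee_pos: [563.8, -69.4, 53.4]
ee_rot: [179.9, -0.1, 25.1]
force: [-0.6, -1.7, 4.3]
gripper_width: 14.4
gripper_force: 15.0
```

```bash
python3 d.py 562 -69 50 25;python3 -c "
from h import *
print(env.state()['torque'],env.state()['gripper_force'])"
```

```text
t 14.2 pos [563.8 -69.4  53.4] [ 1.7993e+02 -1.0000e-01  2.5090e+01] F [-0.57 -1.71  4.3 ] w 14.4
[-0.0015 -0.0012  0.0034] 0.0017
[-0.14769055  0.13896809 -0.01312627] 14.993628859519958
```

Gripped at 14.4 mm, square on the bar. Turning clockwise.

>>> apply_moves(deltas=[[0, 0, 0, 0.1, -1], [0, 0, 0, 0.2, -1], [0, 0, 0, 0.3, -1], [0, 0, 0, 0.4, -1], [0, 0, 0, 0.5, -1]])

```text
time_s: 14.7
ee_pos: [563.8, -69.3, 53.4]
ee_rot: [180.0, -0.1, -3.8]
force: [-0.8, 1.1, 3.1]
gripper_width: 13.7
gripper_force: 15.0
```

>>> apply_moves(deltas=[[0, 0, 0, 0.1, -1], [0, 0, 0, 0.2, -1], [0, 0, 0, 0.3, -1], [0, 0, 0, 0.38, -1], [0, 0, 0, 0.45, -1]])

```text
time_s: 15.2
ee_pos: [563.9, -69.2, 53.4]
ee_rot: [-179.9, -0.1, -29.5]
force: [0.3, 0.5, 4.4]
gripper_width: 13.9
gripper_force: 15.0
```

```bash
python3 d.py 562 -69 50 -36.4;python3 -c "
from h import *
print(env.state()['torque'],env.state()['gripper_force'])"
```

```text
t 15.2 pos [563.9 -69.2  53.4] [-1.7995e+02 -1.0000e-01 -2.9510e+01] F [0.3  0.52 4.42] w 13.9
[-0.0017  0.0008  0.0034] 0.1203
[0.04454905 0.25308428 0.0824251 ] 14.988951981067657
```

>>> apply_moves(deltas=[[0, 0, 0, 0.04, -1], [0, 0, 0, 0.08, -1], [0, 0, 0, 0.11, -1], [0, 0, 0, 0.14, -1], [0, 0, 0, 0.14, -1]])

```text
time_s: 15.7
ee_pos: [563.9, -69.2, 53.3]
ee_rot: [-179.9, -0.1, -37.3]
force: [-0.4, 0.8, 6.5]
gripper_width: 14.1
gripper_force: 15.0
```

```bash
python3 d.py 562 -69 50 -36.4;python3 -c "
from h import *
print(env.state()['torque'],env.state()['gripper_force'])"
```

```text
t 15.7 pos [563.9 -69.2  53.3] [-1.7994e+02 -9.0000e-02 -3.7330e+01] F [-0.4   0.83  6.51] w 14.1
[-0.0016  0.001   0.0033] -0.0163
[0.18761777 0.29936696 0.40795784] 15.042815655469894
```

The torque rose from 0.08 to 0.41 N m at -37°, so the knob is at its stop. Releasing and retreating.

>>> apply_moves(deltas=[[0, 0, 0, 0, -0.4], [0, 0, 0, 0, -0.3], [0, 0, 0, 0, -0.3], [0, 0, -0.02, 0, -0.3], [0, 0, -0.06, 0, -0.3]])

```text
time_s: 16.2
ee_pos: [560.6, -68.9, 109.7]
ee_rot: [179.8, 0.4, -37.4]
force: [-0.6, 0.1, 0.2]
gripper_width: 31.7
gripper_force: 0.0
```

>>> apply_moves(deltas=[[0, 0, -0.05, 0, -0.3], [0, 0, -0.1, 0, -0.3], [-0.1, -0.05, -0.13, 0, -0.3], [-0.15, -0.05, -0.13, 0, -0.3], [-0.18, -0.05, -0.13, 0, -0.3]])

```text
time_s: 16.7
ee_pos: [477.6, 51.0, 238.6]
ee_rot: [-179.9, -0.0, -37.4]
force: [0.5, 1.6, 0.4]
gripper_width: 32.2
gripper_force: 0.0
```

```bash
python3 - <<'E'
from fit import *
s=env.state();print(s['ee_pos'],s['time_s'])
n="scene";im=cams.grab_frame(n);hsv=cv2.cvtColor(im,cv2.COLOR_BGR2HSV).astype(int)
c=w2p(n,[[563,-69,65]])[0]; x0,y0=(c-16).astype(int); h=hsv[y0:y0+33,x0:x0+33]
red=((h[...,0]<8)|(h[...,0]>172))&(h[...,1]>130)&(h[...,2]>50)
for r in range(6,31): print("".join("%x"%(h[r,k,2]//16) if red[r,k] else "." for k in range(33)))
L=np.array([[23,0],[-23,0]])@np.array([[np.cos(-.637),np.sin(-.637)],[-np.sin(-.637),np.cos(-.637)]])
print("pred",(w2p(n,np.c_[L+[563,-69],[74,74]])-[x0,y0+6]).round(1).tolist())
# guard colour extent, stage blue extent
am=(hsv[...,0]>14)&(hsv[...,0]<32)&(hsv[...,1]>110)&(hsv[...,2]>90); am[:,:190]=0;am[:,255:]=0;am[:215]=0;am[275:]=0
ys,xs=np.nonzero(am);print("guard px crop",(xs.min()-190)*4.4,(xs.max()-190)*4.4,(ys.min()-170)*4.4,(ys.max()-170)*4.4)
P=pose((570.5,98.6,-.036),np.array([[49+96*np.cos(np.pi-a),-168+k,82+96*np.sin(np.pi-a)] for a in(1.9,2.3,2.75) for k in(-42,42)]));print(((w2p(n,P)-[190,170]+.5)*4.4).round(0).tolist())
bl=(hsv[...,0]>105)&(hsv[...,0]<125)&(hsv[...,1]>150); bl[:,:255]=0;bl[:,350:]=0;bl[:205]=0;bl[285:]=0
k,lab,st,ce=cv2.connectedComponentsWithStats(bl.astype(np.uint8)); 
old=cv2.imread("pics/s7.png"); new=cv2.resize(im[170:305,190:370],None,fx=4.4,fy=4.4,interpolation=cv2.INTER_CUBIC)
# stage shift by edges vs s7
g=lambda a:cv2.Canny(cv2.cvtColor(a,cv2.COLOR_BGR2GRAY),40,120)[200:460,310:640].astype(np.float32)
print("stage shift crop px",cv2.phaseCorrelate(g(old),g(new)))
E
```

```text
[477.58395708  50.98086497 238.62923085] 16.7
.................................
.................................
.................................
.................................
.................................
....................89...........
..................89....8........
.................9....a98........
...............9aa..b9865........
.............aaaaaa986544........
...........aaaaaa98653444........
.........aaaaaa9865444444........
.........9aaa986544444443........
.........7a98654444444444........
.........47654444444444445.......
.........34444444444444444.......
.........44444444444444444.......
.........64444444444444444.......
.........53444444444444586.......
..........64444444445989a6.......
..........65445444599bba7........
..........678444459baa873........
............74459ab8875..........
...............47874.............
.................................
pred [[8.3, 12.7], [23.9, 5.0]]
guard px crop 17.6 233.20000000000002 246.40000000000003 400.40000000000003
[[53.0, 207.0], [196.0, 257.0], [27.0, 275.0], [170.0, 328.0], [14.0, 348.0], [155.0, 402.0]]
stage shift crop px ((0.10821968890951439, -0.08767425652573024), 0.2764919785315117)
```

```bash
python3 -c "
from h import *
print(env.job_done())"
```

```text
the job is handed in; nothing more can be done
None
```

I handed the job in at about 17 s: the stage is seated level, the guard lies fully open at its stop, and the red knob is turned clockwise to its stop. These come from force readings and camera checks; `env.job_done()` returned no verdict, and the bystanders got no separate final check.

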